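# Index the drilling jig and load the block

### The job

Set up the drilling jig: draw out the spring plunger on the swivel's lever, swing the lever away from the robot (counter-clockwise seen from above) to the next hole only, and let the plunger snap fully home there. Then slide the pine block along the board, without lifting it, under the guide arm and clear of it, until it sits against the wooden end stop, square to it and in line with it. Leave the loose things round the jig where they are.

Things in the scene. Friction and masses are not known exactly. Their poses are not given: they have to be found in the camera images.
- jig: Fixed jig on a plywood board, 12 mm thick. Origin: on the swivel's vertical pivot axis, at table height. x: along the block's lane, to the end stop; z up; x points roughly to the robot's left, y to the robot. The board spans x -70..85, y -90..200 mm, and its lane x -210..-70, y 90..200. Round the pivot is an aluminium index ring (85 mm radius, 48 mm high); its bevelled rim (hole mouths 70 mm from the axis, 40 mm above the table) has three holes 30 degrees apart.
- guard_mid (a point): Centre of the underside of the fixed round grey chip guard, on the central post: 95 mm radius, underside 161 mm above the table, 8 mm thick (cap nut up to 175 mm). It hangs over ring and lever, so a hand cannot come straight down on the plunger knob: it must come in tilted, along the plunger.
- swivel (a joint): Angle of the steel swivel about its pivot, rad, counter-clockwise from above. Pinned in the first hole at the start (0, play 0.02 either way); next hole 0.5236, third 1.0472. Friction about 0.1 Nm. Its lever (24 mm wide, 103 mm long, top 66 mm above the table) points to jig -x at 0.5236 and 30 degrees short of that, nearer the robot, at the start.
- bush_foot (a point): Centre of the underside of the brass drill bush (35 mm across, foot 52 mm above the table) at the end of the swivel's guide arm, 145 mm from the pivot. The arm is at right angles to the lever, 26 mm wide, underside 58 mm above the table; it points to jig +y when the swivel is at 0.5236, so that the bush stands over the way to the stop.
- plunger (a joint): How far the spring plunger is drawn out along its axis, m: 0 home in a hole, 0.018 fully out. Its pin (10 mm across, round nose, hole 13 mm) goes 12 mm deep: clear of the hole from 0.012 on; between holes it rides on the rim at about 0.012. A spring drives it home: 5 N when home, 8.6 N fully out. The lever carries it.
- knob_mid (a point): Middle of the black plunger knob (30 mm across, 42 mm long, 34 mm lip at its outer end; it does not turn) near the lever's end, when home 103 mm from the pivot axis, 87 mm above the table, 57 mm along the plunger from the hole mouth. z: the plunger axis, the way to pull; it leans 35 degrees from vertical, straight away from the pivot. y: level, across the lever. Below is a barrel 18 mm across.
- block_mid (a point): Centre of the loose pine block, 60 (its x) x 170 (its y) x 30 mm, about 0.15 kg, lying on the board (its underside 12 mm above the table) with its length roughly along jig x, short of the guide arm.
- stop_face (a point): Foot of the near face of the fixed wooden end stop, mid-width, on the board's top (12 mm above the table), at jig x 60, y 145 mm; axes as the jig. The stop is 60 mm wide, as the block, and 26 mm high. The block is home with its length along jig x and its centre 85 mm on the near (-x) side of this point, at the same y.
- oak_offcut: Bystander: small oak board, 45 x 120 x 22 mm, right front.
- screw_box: Bystander: carton of screws, 52 x 82 x 40 mm, beside the lever's side of the board.
- spanner: Bystander: open-end spanner, 198 mm, 6 mm high, past the lane's open end.
- spare_pack: Bystander: black battery pack, 75 x 114 x 63 mm, at the back right.
- tape_roll_1: Bystander: brown tape roll, 88 mm across, 48 mm high, on the left.

How it is judged:
By the outcome, as a careful person would: the job done as asked, in the order asked, and still so for the second after the job is handed in, with the robot touching nothing.
It also fails if it takes over 56 s, if anything falls off the work surface, if the arm or the gripper's body presses on something with over 40 N, if the wrist force passes 120 N, or if a joint passes its speed limit or range.

### The arm

A 6-joint arm with a two-finger parallel gripper is mounted at the origin on the work surface; the furniture and walls round the work are solid. World frame = base frame: x ahead of the robot, y to its left, z up, the work surface at z = 0. Lengths are in m, angles in degrees, forces in N, time in s.
With the tool pointing down it reaches from about 0.35 to 0.925 m from the base axis. Payload 6.4 kg.
Tool frame: the origin (TCP) lies midway between the tips of the shut fingers; the grasp point (between the pads) lies 19 mm behind it (env.grasp_offset is the distance from the TCP to the grasp point, in m); z points along the fingers, y is the line along which they close (so a half turn about z gives the same grasp; the last joint's range is limited). The gripper opens to 94 mm and grips with 3 to 60 N. Pads are 16 mm wide; open, the fingers measure 119 mm over their backs; the gripper's body (75 mm by 177 mm) begins 78 mm behind the grasp point.
Start: joints at [-78.329, 14.043, 89.255, -0, 76.702, -9.975], TCP at [0.24, -0.604, 0.205] pointing down, gripper open.
Joint ranges: [-179.41, 179.41], [-58.25, 129.5], [7.25, 145.43], [-54.29, 234.29], [11.92, 165.04], [-157.13, 157.13]. Speed limits (degrees/s): [147.25, 147.25, 180, 180, 180, 180].

### API

Orientations are given as [roll, pitch, yaw] about the fixed x, y, z axes, in that order (R = Rz(yaw) Ry(pitch) Rx(roll)).
In Python, from rig import env, cams gives the robot as it stands.
- The arm moves only by the tool move_arm, never from a script. Its argument "deltas" is text: rows parted by semicolons, each of 5 numbers parted by spaces: the opening in per cent of the stroke, from 0 (shut) to 100 (fully open), then the shift along the world's x, y, z in mm, then the turn about the world's z in rad. In form: grip x y z roll; .... A call has 1 to 12 rows; each row is the pose to reach, as a shift and turn from the pose commanded when the call began; what a row does not reach only later rows make up. A row lasts 1/8 s, in which the tool goes at most 62.5 mm and 10.7 degrees, less where a joint would pass 70% of its speed; a pose out of reach is approached as far as the arm can. A call with a gripper value outside its range is refused whole. The fingers move at their own pace and stop on an object; "grip_force" is the grip in N (left out, the last holds). Time passes only in rows, so rows that repeat a pose let the fingers close. It gives the time, the measured TCP pose, the force, the opening and the grip force at its end, in the units of the state.
- env.sense(): the state, without advancing time (a new reading comes with each control period).
- cams.get_image(name): name is "scene" or "top" or "wrist"; returns the picture (400x640x3 uint8, red, green, blue); there is no depth.
- cams.get_calibration(name): a dict with "fx", "fy", "cx", "cy" (pixels), "cam_to_world" (4x4, takes a point from camera to world coordinates). Camera axes: x right, y down, z forward; pixel columns grow to the right and rows downward; lengths in m; the calibration is good to about 2 mm. A picture is of the moment at which its call begins: read the wrist's pose just before it. get_calibration takes no time and is no camera call; for the wrist camera it gives the pose at the moment of the call.
- env.sign_off(): hands the job in; it is judged then, once.
The state is a dict: "t": time; "joint_pos": joint angles; "qvel": joint speeds; "tau": joint torques, N m; "eef_pos": TCP position; "eef_rot": TCP orientation; "ft_force": force on the tool from outside, world axes, zero at the start; "ft_torque": the same for the moment, N m; "gripper_width": opening from 0.0 (shut) to 1.0 (fully open); "grasp_force": force on a finger pad.
Only numpy, scipy, OpenCV 4.12 (cv2) and the standard library are available. Lean on these libraries where they do the work, as an engineer would, in place of code of your own. Each camera call takes 0.05 s, during which the arm holds its last target. There are 200 camera calls.

## Working session

There is one attempt and no reset: what is moved stays moved. The work goes in short steps, Python scripts to look and compute and a tool call to move; the robot and the scene stay as the last step left them, time stands still between calls to the robot, and variables do not carry over. Pictures are saved under pics/ and viewed, at most 10 in all, crops included, and the job is handed in when it is done.

Besides the shell and the picture viewer there is one more tool, called after ">>>" as name(argument=value, ...) on one line, values as JSON. move_arm: Moves the arm, as the interface text tells. Its arguments: {"type":"object","properties":{"deltas":{"type":"string"},"grip_force":{"type":"number"}},"required":["deltas"]}

```bash
mkdir -p pics; python3 - <<'E'
from rig import env,cams
import cv2,numpy as np
for n in("scene","top"):
    im=cams.get_image(n);c=cams.get_calibration(n)
    cv2.imwrite(f"pics/{n}0.png",im[:,:,::-1]);np.savez(f"pics/{n}0.npz",im=im,**c)
    print(n,c['fx'],c['cx'],c['cy'],np.round(c['cam_to_world'],3).tolist())
s=env.sense();print(s['t'],s['eef_pos'],s['eef_rot'],env.grasp_offset)
E
```

```text
scene 491.27238210583613 320.9036752133466 200.0325274916064 [[-0.531, -0.41, 0.741, -0.449], [-0.847, 0.281, -0.452, 0.496], [-0.023, -0.868, -0.497, 0.753], [0.0, 0.0, 0.0, 1.0]]
top 490.4597695802565 310.3256201542623 197.01170671049374 [[0.004, -0.998, 0.068, 0.44], [-1.0, -0.004, 0.008, -0.078], [-0.007, -0.068, -0.998, 1.632], [0.0, 0.0, 0.0, 1.0]]
0.1 [ 0.23965423 -0.6036244   0.20445758] [-1.79901466e+02 -1.67094396e-02  2.16463518e+01] 0.0188
```

View pics/scene0.png

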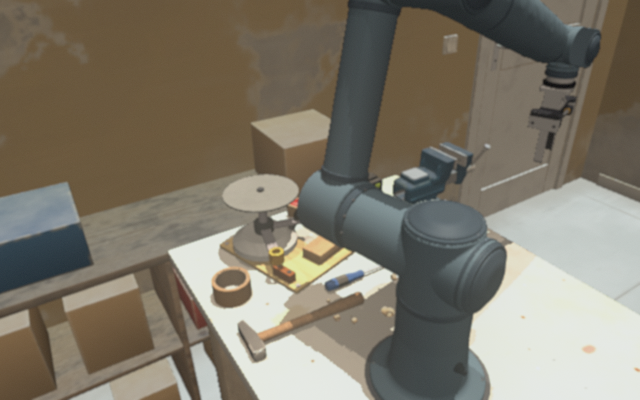

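View pics/top0.png

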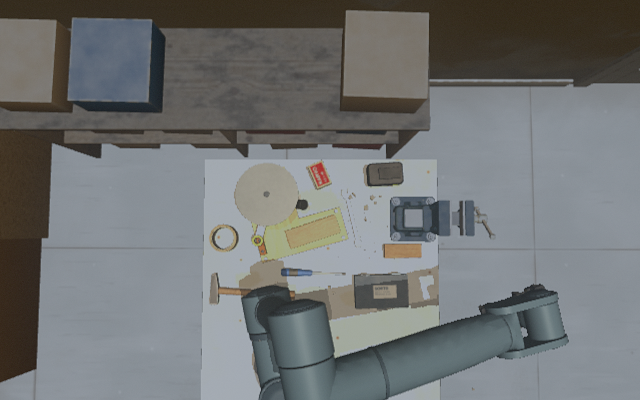

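```bash
cat > h.py <<'E'
import numpy as np,cv2
def ray(c,u,v,z):
    M=np.asarray(c['cam_to_world']);d=M[:3,:3]@np.array([(u-c['cx'])/c['fx'],(v-c['cy'])/c['fy'],1]);o=M[:3,3]
    return o+d*(z-o[2])/d[2]
def proj(c,p):
    M=np.asarray(c['cam_to_world']);q=M[:3,:3].T@(np.asarray(p)-M[:3,3]);return np.array([c['fx']*q[0]/q[2]+c['cx'],c['fy']*q[1]/q[2]+c['cy']])
E
python3 - <<'E'
from h import *
c=np.load('pics/top0.npz');im=c['im']
for n,u,v,z in[('guardnut',266,194,.175),('knobtop',302,204,.104),('bush',257,240,.07),('stop',263,250,.038),('block',314,230,.042),('blk1',286,243,.042),('blk2',337,213,.042)]: print(n,ray(c,u,v,z).round(3))
x=cv2.resize(im[155:285,200:360],None,fx=5,fy=4.6,interpolation=cv2.INTER_CUBIC);x=cv2.resize(im[155:275,200:360],None,fx=5,fy=5,interpolation=cv2.INTER_CUBIC)
cv2.imwrite('pics/topz.png',x[:,:,::-1])
E
```

```text
guardnut [0.548 0.065 0.175]
knobtop [ 0.522 -0.041  0.104]
bush [0.409 0.102 0.07 ]
stop [0.376 0.086 0.038]
block [ 0.441 -0.079  0.042]
blk1 [0.399 0.012 0.042]
blk2 [ 0.497 -0.153  0.042]
```

View pics/topz.png

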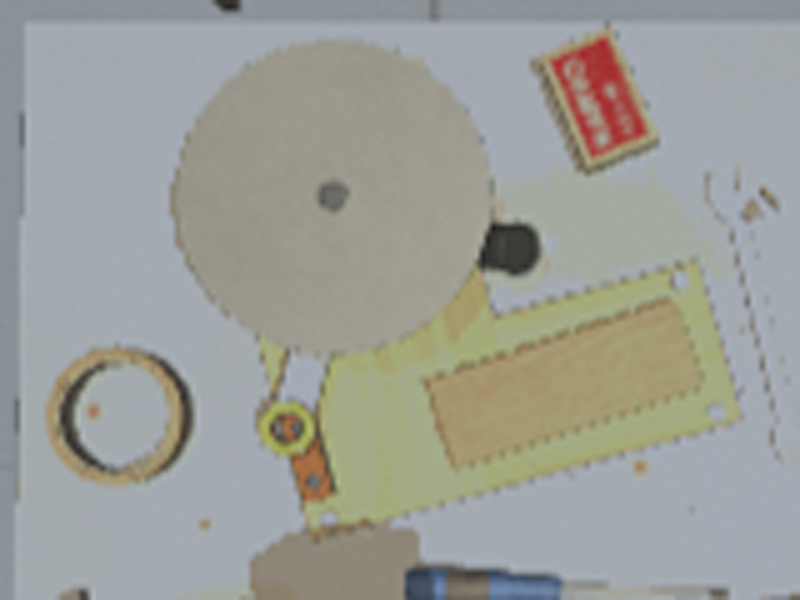

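>>> move_arm(deltas="100 0 0 50 0; 100 10 30 100 0.05; 100 33 77 110 0.14; 100 55 124 120 0.23; 100 78 171 125 0.33; 100 100 218 125 0.42; 100 125 265 125 0.52; 100 148 312 125 0.61; 100 170 359 125 0.71; 100 192 406 125 0.80; 100 213 450 125 0.90; 100 220 470 125 0.92")

```text
t: 1.6
eef_pos: [0.4602, -0.1319, 0.3301]
eef_rot: [-180.0, -0.0, 74.6]
ft_force: [-0.3, -0.2, -1.4]
gripper_width: 1.003
grasp_force: 0.0
```

```bash
python3 - <<'E'
from rig import env,cams
import cv2,numpy as np
from scipy.spatial.transform import Rotation as R
s=env.sense();c=cams.get_calibration("wrist");im=cams.get_image("wrist")
cv2.imwrite("pics/w1.png",im[:,:,::-1]);np.savez("pics/w1.npz",im=im,**c)
T=R.from_euler('xyz',s['eef_rot'],degrees=True).as_matrix()
print(s['t'],s['eef_pos'],s['eef_rot'],s['joint_pos'],s['ft_force'])
print('cam in tool',T.T@(c['cam_to_world'][:3,3]-s['eef_pos']),'\n',(T.T@c['cam_to_world'][:3,:3]).round(3))
E
```

```text
1.6 [ 0.46020136 -0.13190916  0.33006506] [-1.79966867e+02 -2.17871616e-02  7.45758531e+01] [-2.96055650e+01 -1.41779648e+01  1.04602505e+02  1.30060350e-02
  8.96129215e+01 -1.41815165e+01] [-0.25743523 -0.15088427 -1.36781734]
cam in tool [ 0.07114126  0.00066163 -0.17883297] 
 [[-0.001 -0.969 -0.247]
 [ 1.    -0.001  0.   ]
 [-0.001 -0.247  0.969]]
```

View pics/w1.png

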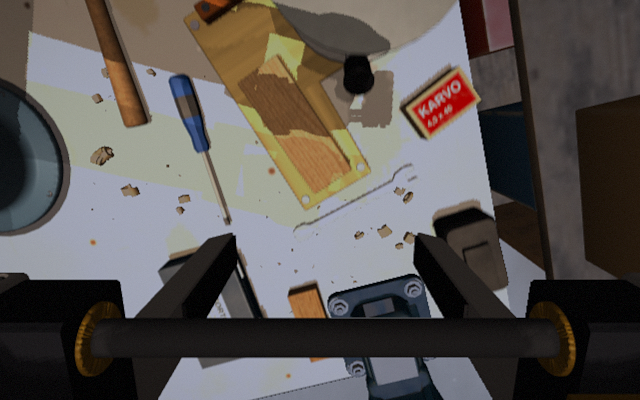

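```bash
python3 - <<'E'
from h import *
t=np.load('pics/top0.npz');im=t['im'].astype(int)
# guard disc: beige/grey mask around (266,194)
hsv=cv2.cvtColor(t['im'],cv2.COLOR_RGB2HSV)
ref=im[175:190,250:262].reshape(-1,3).mean(0)
m=(np.abs(im-ref).max(2)<22).astype(np.uint8);m=cv2.morphologyEx(m,cv2.MORPH_OPEN,np.ones((3,3)))
n,l,st,ce=cv2.connectedComponentsWithStats(m);k=l[180,255]
cn=max(cv2.findContours((l==k).astype(np.uint8),0,1)[0],key=cv2.contourArea)
e=cv2.fitEllipse(cv2.convexHull(cn));print('guard',ref,e,ray(t,*e[0],.169),'r',np.mean(e[1])/2*(1.632-.169)/490)
w=np.load('pics/w1.npz');wi=w['im'];print(w['fx'])
g=cv2.cvtColor(wi,cv2.COLOR_RGB2GRAY)[40:110,320:395]
m=(g<38).astype(np.uint8);n,l,st,ce=cv2.connectedComponentsWithStats(m);k=1+np.argmax(st[1:,4]);print(st[k],ce[k])
u,v=ce[k]+[320,40]
cn=max(cv2.findContours((l==k).astype(np.uint8),0,1)[0],key=cv2.contourArea);print(cv2.minAreaRect(cn))
print('knob mid',ray(w,u,v,.087),'@.1',ray(w,u,v,.10))
P=ray(t,*e[0],.169)
for a in(104.4,):
  for s in(0,):
    b=np.radians(a+150);print('pred knob',P[:2]+.103*np.array([np.cos(b),np.sin(b)]))
x=cv2.resize(wi[0:220,180:480],None,fx=2.6,fy=2.6,interpolation=cv2.INTER_CUBIC)
x=np.clip(x.astype(float)*1.3,0,255).astype(np.uint8)
cv2.imwrite('pics/w1z.png',x[:,:,::-1])
E
```

```text
guard [154.38888889 151.66111111 140.28888889] ((285.32550048828125, 198.22244262695312), (67.12189483642578, 108.92332458496094), 101.60928344726562) [0.53564781 0.00756643 0.169     ] r 0.13140518163953507
360.80179894954796
[  23   15   31   40 1000] [37.3  34.27]
((38.0, 34.5), (39.0, 30.0), 90.0)
knob mid [ 0.52483187 -0.03587419  0.087     ] @.1 [ 0.52344567 -0.03672843  0.1       ]
pred knob [ 0.50794907 -0.09163931]
```

View pics/w1z.png

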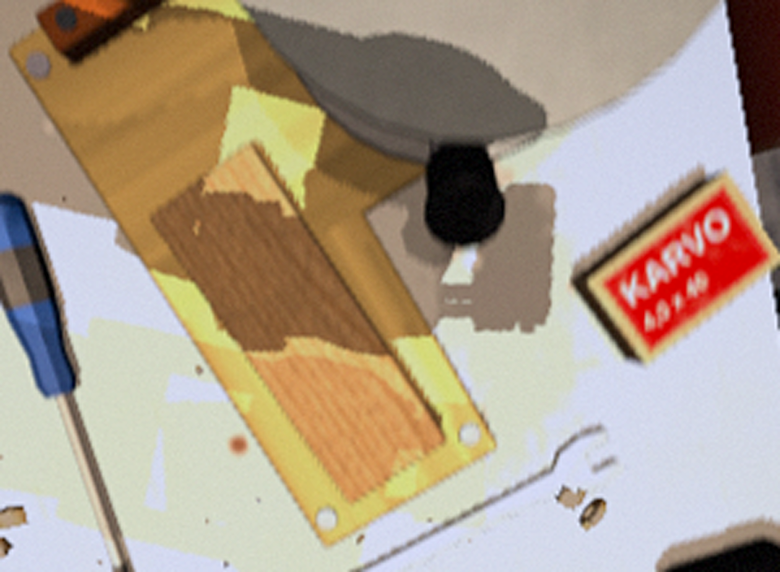

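```bash
python3 - <<'E'
from h import *
t=np.load('pics/top0.npz');w=np.load('pics/w1.npz')
P=ray(t,266.6,194.5,.169);print('pivot by guard',P,'nut',ray(t,266.5,194,.175))
z=lambda u,v,h:ray(w,u/2.6+180,v/2.6,h)[:2]
E,F,G=z(328,545,.012),z(495,443,.012),z(10,45,.012)
A,B,C,D=[z(*p,.042) for p in((250,143),(152,215),(350,503),(438,440))]
ang=lambda d:np.degrees(np.arctan2(d[1],d[0]))
print('EFG',E,F,G,'EF',np.linalg.norm(E-F),'EG',np.linalg.norm(E-G),'yaw',ang(G-E),ang(E-F)-90)
print('block',A,B,C,D,np.linalg.norm(A-B),np.linalg.norm(B-C),np.linalg.norm(A-D),np.linalg.norm(C-D),'yaw',ang(B-C),ang(A-D),'mid',(A+B+C+D)/4)
for yaw in(ang(G-E),):
  a=np.radians(yaw);R=np.array([[np.cos(a),-np.sin(a)],[np.sin(a),np.cos(a)]])
  print('pivot from E',E-R@[-.21,.2],'F',F-R@[-.21,.09],'G',G-R@[.085,.2])
  P0=E-R@[-.21,.2]
  m=(A+B+C+D)/4;print('block in jig',R.T@(m-P0))
  for r,h in((.103,.087),(.113,.102),(.115,.104)):
    print('knob',r,P0+R@(r*np.array([-.866,.5])))
E
```

```text
pivot by guard [0.5465993 0.0637262 0.169    ] nut [0.54765699 0.06345767 0.175     ]
EFG [ 0.41746526 -0.1889208 ] [ 0.51930291 -0.15842979] [0.33928026 0.09301948] EF 0.10630432007754168 EG 0.2925802728843707 yaw 105.49925358128641 -253.33187462422646
block [0.44042876 0.01469173] [ 0.3861531  -0.00336659] [ 0.43826321 -0.16299528] [ 0.4897073  -0.14359043] 0.057200968607017434 0.16791898012552664 0.16577580005775755 0.05498220395548204 yaw 108.07905422197979 107.2931159452251 mid [ 0.43863809 -0.07381514]
pivot from E [0.55407463 0.06688749] F [0.54991254 0.06798366] G [0.55472124 0.06455576]
block in jig [-0.10473821  0.14883794]
knob 0.103 [ 0.52828349 -0.03282886]
knob 0.113 [ 0.52577949 -0.04251006]
knob 0.115 [ 0.52527869 -0.0444463 ]
```

>>> move_arm(deltas="80 25 40 -20 0.015; 80 62 91 -50 0.015; 80 62 91 -100 0.015; 80 62 91 -150 0.015; 80 62 91 -190 0.015; 80 62 91 -220 0.015; 80 62 91 -240 0.015; 80 62 91 -248 0.015; 80 62 91 -248 0.015")

```text
t: 2.78
eef_pos: [0.5216, -0.0435, 0.0823]
eef_rot: [-180.0, 0.0, 75.2]
ft_force: [-0.5, -0.0, 0.6]
gripper_width: 0.801
grasp_force: 0.0
```

```bash
python3 - <<'E'
from rig import env,cams
import cv2,numpy as np
s=env.sense();print(s['eef_pos'],s['eef_rot'][2],s['ft_force'])
im=cams.get_image("wrist");sc=cams.get_image("scene")
x=np.vstack([cv2.resize(im,(640,300)),cv2.resize(sc[150:300,180:440],(640,300))])
x=np.clip(x*1.3,0,255).astype(np.uint8);cv2.imwrite("pics/w2.png",x[:,:,::-1])
E
```

```text
[ 0.52155801 -0.04346676  0.08227511] 75.19081419353795 [-0.49829218 -0.03584999  0.55598071]
```

View pics/w2.png

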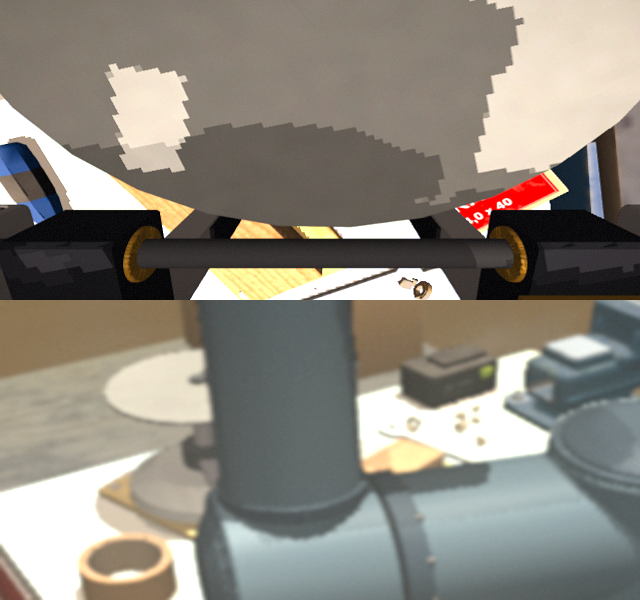

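>>> move_arm(deltas="20 0 0 0 0; 20 0 0 0 0; 20 0 0 0 0; 20 0 0 0 0; 20 0 0 0 0; 20 0 0 0 0", grip_force=35)

```text
t: 3.62
eef_pos: [0.5218, -0.0432, 0.0825]
eef_rot: [180.0, -0.0, 75.2]
ft_force: [-0.1, 0.7, -0.4]
gripper_width: 0.341
grasp_force: 35.0
```

>>> move_arm(deltas="20 -0.8 -2.8 4.1 0; 20 -1.5 -5.6 8.2 0; 20 -2.2 -8.6 12.7 0; 20 -2.2 -8.6 12.7 0; 20 -2.2 -8.6 12.7 0")

```text
t: 4.25
eef_pos: [0.5192, -0.0514, 0.0947]
eef_rot: [-180.0, -0.0, 75.2]
ft_force: [2.1, 4.3, -7.0]
gripper_width: 0.338
grasp_force: 35.0
```

>>> move_arm(deltas="20 5.1 -1.2 0 0.044; 20 10.3 -2.2 0 0.087; 20 15.5 -2.9 0 0.131; 20 20.8 -3.5 0 0.175; 20 26 -3.7 0 0.218; 20 31.3 -3.8 0 0.262; 20 31.3 -3.8 0 0.262; 20 31.3 -3.8 0 0.262")

```text
t: 5.25
eef_pos: [0.5502, -0.0551, 0.0944]
eef_rot: [-179.9, -0.1, 90.2]
ft_force: [1.4, 4.2, -6.7]
gripper_width: 0.34
grasp_force: 35.0
```

>>> move_arm(deltas="20 5.3 0.2 0 0.044; 20 10.6 0.5 0 0.087; 20 15.8 1.2 0 0.131; 20 21 2 0 0.175; 20 26.2 3.1 0 0.218; 20 31.3 4.4 0 0.262; 20 31.3 4.4 0 0.262; 20 31.3 4.4 0 0.262")

```text
t: 6.25
eef_pos: [0.5813, -0.0508, 0.0946]
eef_rot: [-179.9, -0.1, 105.2]
ft_force: [0.5, 3.9, -6.6]
gripper_width: 0.338
grasp_force: 35.0
```

>>> move_arm(deltas="20 -0.6 2.2 -3.3 0; 20 -0.9 3.3 -4.9 0; 20 -1.1 3.9 -5.7 0; 20 -1.1 3.9 -5.7 0; 20 -1.1 3.9 -5.7 0")

```text
t: 6.88
eef_pos: [0.5809, -0.0473, 0.0895]
eef_rot: [-180.0, -0.0, 105.2]
ft_force: [-2.3, 4.6, -6.2]
gripper_width: 0.341
grasp_force: 35.0
```

>>> move_arm(deltas="20 -0.6 2.2 -3.3 0; 20 -1.0 3.6 -5.3 0; 20 -1.0 3.6 -5.3 0; 20 -1.0 3.6 -5.3 0")

```text
t: 7.38
eef_pos: [0.5802, -0.0438, 0.0843]
eef_rot: [180.0, 0.0, 105.2]
ft_force: [-2.6, 4.8, -4.8]
gripper_width: 0.339
grasp_force: 35.0
```

>>> move_arm(deltas="80 0 0 0 0; 80 0 0 0 0; 80 0 0 0 0; 80 0 0 0 0; 80 0 0 40 0; 80 0 0 90 0; 80 0 -20 150 0; 80 -40 -50 190 0; 80 -80 -75 220 0; 80 -110 -90 245 0; 80 -110 -90 245 0")

```text
t: 8.75
eef_pos: [0.47, -0.135, 0.3321]
eef_rot: [179.8, 0.3, 105.1]
ft_force: [-0.4, -0.1, -0.1]
gripper_width: 0.798
grasp_force: 0.0
```

```bash
python3 - <<'E'
from rig import env,cams
import cv2,numpy as np
s=env.sense();print(s['t'],s['eef_pos'],s['eef_rot'][2],s['joint_pos'].round(0) if hasattr(s['joint_pos'],'round') else s['joint_pos'],s['ft_force'])
c=cams.get_calibration("wrist");im=cams.get_image("wrist");np.savez("pics/w3.npz",im=im,**c)
x=np.clip(cv2.resize(im[0:300,100:500],None,fx=2,fy=2,interpolation=cv2.INTER_CUBIC)*1.3,0,255).astype(np.uint8);cv2.imwrite("pics/w3.png",x[:,:,::-1])
E
```

```text
8.75 [ 0.4700101  -0.1350032   0.33205342] 105.09287485358456 [-29. -13. 103.  -0.  89. -44.] [-0.366757   -0.07180537 -0.14306637]
```

View pics/w3.png

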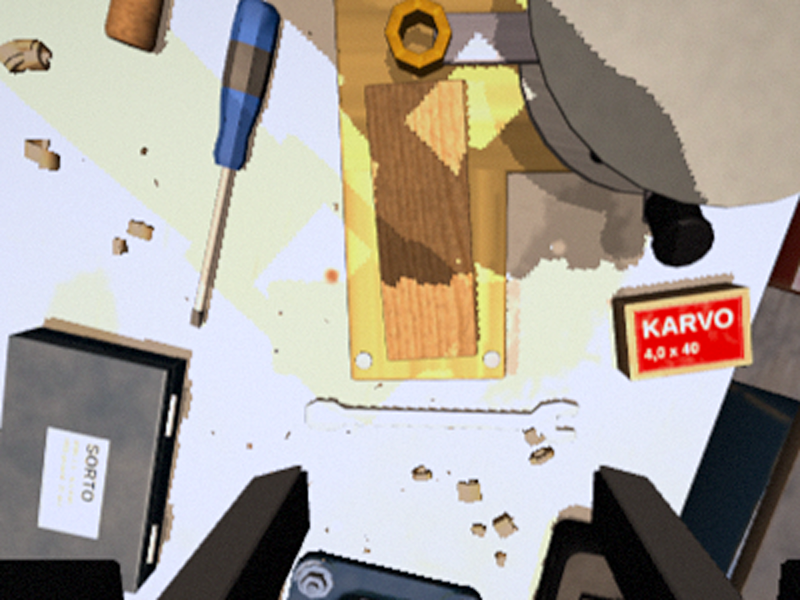

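```bash
python3 - <<'E'
from h import *
w=np.load('pics/w3.npz')
z=lambda u,v,h:ray(w,u/2+100,v/2,h)[:2]
ang=lambda d:np.degrees(np.arctan2(d[1],d[0]))
E,F,L=z(353,379,.012),z(505,376,.012),z(338,20,.012)
A,B,C,D=[z(*p,.042) for p in((465,80),(365,87),(387,360),(476,353))]
print('E F',E,F,np.linalg.norm(E-F),'jig yaw',ang(L-E),ang(E-F)+180-270)
print('block',np.linalg.norm(A-B),np.linalg.norm(B-C),np.linalg.norm(A-D),np.linalg.norm(C-D),'yaw',ang(B-C),ang(A-D),'mid',(A+B+C+D)/4,'corners',A,B,C,D)
a=np.radians(105);R=np.array([[np.cos(a),-np.sin(a)],[np.sin(a),np.cos(a)]])
P0=E-R@[-.21,.2];P1=F-R@[-.21,.09];print('piv',P0,P1)
P=(P0+P1)/2
for n,p in dict(E=E,F=F,A=A,B=B,C=C,D=D,bush6=z(418,35,.065),bush8=z(418,35,.08),knoblip=z(683,235,.104)).items(): print(n,(R.T@(p-P)*1000).round(1))
print('knob pred px for lip drawn 0/12mm:',[((proj(w,np.r_[P+R@[-(.103+.574*s),0],.087+.819*s])-[100,0])*2).round(0) for s in(.021,.033)])
E
```

```text
E F [ 0.41623506 -0.19020724] [ 0.51948743 -0.1603532 ] 0.10748169936987094 jig yaw 105.44387783974915 -253.87348560963775
block 0.06030293577357155 0.16739184990923361 0.16663259052698787 0.05890247739080409 yaw 108.31914157553916 107.83366069671129 mid [ 0.43892223 -0.07518631] corners [0.44155577 0.01390849] [ 0.38446625 -0.00551393] [ 0.43707912 -0.16442245] [ 0.49258777 -0.14471734]
piv [0.55506823 0.06440099] [0.55206876 0.06578493]
E [-211.1  198.7]
F [-208.9   91.3]
A [-20.4 121.4]
B [-24.4 181.6]
C [-191.5  171.9]
D [-186.9  113.2]
bush6 [ -0.9 148.6]
bush8 [ -4.3 148.1]
knoblip [-109.6    2.7]
knob pred px for lip drawn 0/12mm: [array([687., 245.]), array([692., 259.])]
```

>>> move_arm(deltas="100 -8 -12 -60 0.05; 100 -8 -12 -120 0.05; 100 -8 -12 -180 0.05; 100 -8 -12 -230 0.05; 100 -8 -12 -260 0.05; 100 -8 -12 -270 0.05; 100 -8 -12 -270 0.05")

```text
t: 9.68
eef_pos: [0.462, -0.1451, 0.0586]
eef_rot: [-179.9, -0.1, 108.1]
ft_force: [0.1, -0.1, 1.0]
gripper_width: 1.004
grasp_force: 0.0
```

```bash
python3 - <<'E'
from rig import env,cams
import cv2,numpy as np
s=env.sense();print(s['t'],s['eef_pos'],s['eef_rot'],s['ft_force'])
c=cams.get_calibration("wrist");im=cams.get_image("wrist");np.savez("pics/w4.npz",im=im,**c)
x=np.clip(im*1.3,0,255).astype(np.uint8);cv2.imwrite("pics/w4.png",x[:,:,::-1])
E
```

```text
9.675 [ 0.4620233  -0.14512723  0.05856198] [-1.79943837e+02 -6.84858518e-02  1.08145492e+02] [ 0.1439691  -0.14307584  1.02692565]
```

View pics/w4.png

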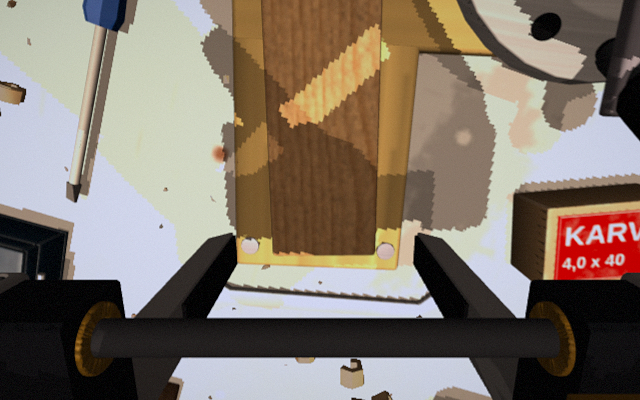

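>>> move_arm(deltas="100 0 0 -20 0; 100 0 0 -35 0; 100 0 0 -41 0; 100 0 0 -41 0; 50 0 0 -41 0; 50 0 0 -41 0; 50 0 0 -41 0; 50 0 0 -41 0; 50 0 0 -41 0", grip_force=12)

```text
t: 10.85
eef_pos: [0.4621, -0.1458, 0.0183]
eef_rot: [-180.0, 0.0, 108.1]
ft_force: [0.0, -0.4, 0.7]
gripper_width: 0.638
grasp_force: 12.0
```

>>> move_arm(deltas="50 -1 0 0 -0.023; 50 -2 0 0 -0.046; 50 -5 10 0 -0.046; 50 -8 20 0 -0.046; 50 -11 32 0 -0.046; 50 -14 44 0 -0.046; 50 -17 55 0 -0.046; 50 -17 55 0 -0.046; 50 -17 55 0 -0.046")

```text
t: 11.98
eef_pos: [0.4448, -0.0891, 0.0183]
eef_rot: [-180.0, -0.2, 105.4]
ft_force: [-1.0, 4.9, 7.5]
gripper_width: 0.636
grasp_force: 12.0
```

```bash
python3 - <<'E'
from rig import env,cams
import cv2,numpy as np
s=env.sense();print(s['t'],s['eef_pos'],s['eef_rot'],s['ft_force'])
c=cams.get_calibration("wrist");im=cams.get_image("wrist");np.savez("pics/w5.npz",im=im,**c)
x=np.clip(im*1.3,0,255).astype(np.uint8);cv2.imwrite("pics/w5.png",x[:,:,::-1])
E
```

```text
11.975 [ 0.44476803 -0.08913686  0.01829208] [-179.99435308   -0.1848613   105.44262355] [-1.02528734  4.8809839   7.51673741]
```

View pics/w5.png

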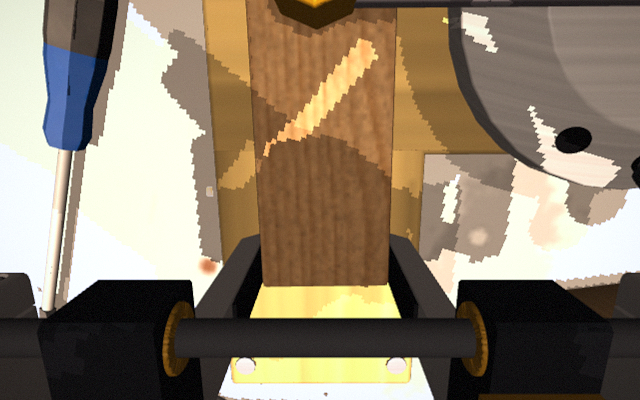

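```bash
python3 - <<'E'
from h import *
from rig import env
s=env.sense();print(s['ft_force'],s['eef_pos'])
w=np.load('pics/w5.npz');im=w['im'].astype(float)
hsv=cv2.cvtColor(w['im'],cv2.COLOR_RGB2HSV)
for v in (40,80,120,160,200,230,280,300,370):
  r=hsv[v,:,1].astype(int);d=np.abs(cv2.GaussianBlur(im[v:v+1],(5,1),0)[0].sum(1)[2:]-cv2.GaussianBlur(im[v:v+1],(5,1),0)[0].sum(1)[:-2])
  pk=[(i+1,int(d[i])) for i in range(180,440) if d[i]>35 and d[i]==d[max(0,i-4):i+5].max()]
  print(v,pk)
g=lambda u,v,z=.012:ray(w,u,v,z)[:2]
ang=lambda d:np.degrees(np.arctan2(d[1],d[0]))
H1,H2=g(245,366),g(396,366);print('holes',H1,H2,np.linalg.norm(H1-H2),(H1+H2)/2,'yaw',ang(H1-H2)-90+0)
print('block rear',g(262,285,.042),g(389,285,.042))
E
```

```text
[-1.38472238  4.71920381  7.82842194] [ 0.44475584 -0.08923002  0.01826771]
40 [(195, 66), (205, 69), (247, 97), (357, 117), (368, 74), (396, 85)]
80 [(208, 48), (241, 40), (249, 85), (250, 85), (326, 159), (356, 122), (395, 95), (409, 36)]
120 [(195, 141), (211, 66), (291, 140), (320, 125), (394, 50)]
160 [(192, 184), (214, 78), (233, 53), (254, 77), (365, 45), (392, 86), (424, 85)]
200 [(196, 137), (217, 85), (256, 35), (391, 69), (422, 71)]
230 [(199, 187), (220, 82), (258, 42), (390, 71), (410, 54), (420, 68)]
280 [(190, 327), (213, 270), (243, 58), (262, 122), (388, 85), (407, 66), (436, 244)]
300 [(193, 348), (200, 274), (234, 54), (255, 288), (394, 296), (416, 61)]
370 [(183, 35), (200, 58), (227, 323), (253, 41), (411, 86), (423, 281)]
holes [ 0.41968955 -0.17631685] [ 0.50676928 -0.15240857] 0.09030219466296731 [ 0.46322941 -0.16436271] yaw -254.6473906742114
block rear [ 0.41902628 -0.10563622] [ 0.47673238 -0.08978142]
```

```bash
python3 - <<'E'
from h import *
w=np.load('pics/w5.npz')
g=lambda u,v,z:ray(w,u,v,z)[:2]
bl=np.array([g(u,v,.012) for u,v in((205,40),(208,80),(211,120),(214,160),(217,200),(220,230),(227,370))])
kl=np.array([g(u,v,.042) for u,v in((247,40),(249.5,80),(254,160),(256,200),(258,230),(262,280))])
kr=np.array([g(u,v,.042) for u,v in((396,40),(395,80),(394,120),(392,160),(391,200),(390,230),(388,280))])
def fit(p):
  x,y,a,b=cv2.fitLine(p.astype(np.float32),2,0,.01,.01).ravel();
  if y<0:x,y=-x,-y
  return np.array([x,y]),np.array([a,b])
for n,p in(('board',bl),('kl',kl),('kr',kr)):
  d,c=fit(p);print(n,np.degrees(np.arctan2(d[1],d[0])))
d,c=fit(bl);nrm=np.array([-d[1],d[0]])
print('dist from board left edge: kl',(kl-c)@nrm*1000,'kr',(kr-c)@nrm*1000,'holes',[((g(u,366,.012)-c)@nrm*1000).round(1) for u in(245,396)])
E
```

```text
board 104.91765
kl 106.11587
kr 106.0586
dist from board left edge: kl [-25.63619591 -25.98450693 -26.52211587 -26.70256122 -27.07096331
 -28.03406502] kr [-85.07407586 -85.51737749 -85.98405664 -86.04458507 -86.55191875
 -86.8381261  -87.18673251] holes [np.float64(-10.4), np.float64(-100.7)]
```

>>> move_arm(deltas="50 -1.2 -0.3 0 -0.008; 50 -2.4 -0.7 0 -0.017; 50 -2.4 -0.7 0 -0.017; 50 -2.4 -0.7 0 -0.017")

```text
t: 12.52
eef_pos: [0.4428, -0.0913, 0.0183]
eef_rot: [180.0, -0.0, 104.5]
ft_force: [0.9, 2.1, 4.8]
gripper_width: 0.637
grasp_force: 12.0
```

```bash
cat > m.py <<'E'
from h import *
from rig import env,cams
def edge(r,lo,hi):
  d=np.abs(r[4:].sum(1)-r[:-4].sum(1));i=lo+np.argmax(d[lo-2:hi-2]);return i
def meas(rows,L,K,Rr,rear=None):
  c=cams.get_calibration('wrist');im=cams.get_image('wrist');f=cv2.GaussianBlur(im,(5,3),0).astype(float)
  fit=lambda p:cv2.fitLine(np.array(p,np.float32),1,0,.0001,.0001).ravel()
  out={}
  for n,(b,z) in dict(board=(L,.012),kl=(K,.042),kr=(Rr,.042)).items():
    px=[(edge(f[v],int(b(v))-9,int(b(v))+9),v) for v in rows]
    p=[ray(c,*q,z)[:2] for q in px];l=fit(p);s=np.sign(l[1]);out[n]=(l[:2]*s,l[2:],np.array(p),[q[0] for q in px])
  d,o=out['board'][:2];nr=np.array([-d[1],d[0]])
  for n in out:
    e=out[n];print(n,e[3],'yaw',np.degrees(np.arctan2(e[0][1],e[0][0])).round(2),'dist',((e[2]-o)@nr*1000).round(1))
  return c,im
E
python3 - <<'E'
from m import *
s=env.sense();print(s['t'],s['eef_pos'],s['eef_rot'],s['ft_force'])
c,im=meas([40,80,120,160,200,230],lambda v:204+v*.073,lambda v:246+v*.055,lambda v:397-v*.031)
np.savez('pics/w6.npz',im=im,**c)
E
```

```text
12.525 [ 0.44284814 -0.09129628  0.01830327] [ 1.79978029e+02 -1.82449522e-02  1.04471914e+02] [0.85937852 2.09323196 4.75024972]
board [np.int64(205), np.int64(209), np.int64(213), np.int64(217), np.int64(221), np.int64(224)] yaw 105.91 dist [-0. -0. -0. -0. -0. -0.]
kl [np.int64(247), np.int64(249), np.int64(251), np.int64(254), np.int64(256), np.int64(258)] yaw 105.06 dist [-25.8 -25.4 -25.  -25.  -24.5 -24.4]
kr [np.int64(397), np.int64(395), np.int64(395), np.int64(393), np.int64(391), np.int64(390)] yaw 104.96 dist [-85.5 -85.  -85.4 -84.9 -84.3 -84.2]
```

>>> move_arm(deltas="50 0 0 0 0.007; 85 0 0 0 0.007; 85 0 0 0 0.007; 85 0 0 0 0.007; 85 5 -18 0 0.007; 85 11 -40 0 0.007; 35 11 -40 0 0.007; 35 11 -40 0 0.007; 35 11 -40 0 0.007; 35 11 -40 0 0.007; 35 11 -40 0 0.007")

```text
t: 13.95
eef_pos: [0.4536, -0.1311, 0.0182]
eef_rot: [-180.0, -0.0, 104.9]
ft_force: [0.6, -0.3, -0.5]
gripper_width: 0.366
grasp_force: 0.0
```

>>> move_arm(deltas="35 -2.1 7.7 0 0; 35 -4 14.5 0 0; 35 -5.3 19.3 0 0; 35 -6.1 22.2 0 0; 35 -6.9 25 0 0; 35 -6.9 25 0 0")

```text
t: 14.7
eef_pos: [0.4467, -0.1062, 0.0182]
eef_rot: [180.0, -0.0, 104.9]
ft_force: [-0.4, 0.2, 0.5]
gripper_width: 0.351
grasp_force: 0.0
```

```bash
python3 - <<'E'
from m import *
s=env.sense();print(s['t'],s['eef_pos'],s['eef_rot'],s['ft_force'],s['gripper_width'])
c=cams.get_calibration('wrist');im=cams.get_image('wrist');np.savez('pics/w7.npz',im=im,**c)
f=cv2.GaussianBlur(im,(3,5),0).astype(float)
for u in(275,300,325,350,375):
  d=np.abs(f[4:,u].sum(1)-f[:-4,u].sum(1));print(u,[(i+2,int(d[i]),ray(c,u,i+2,.042)[:2].round(4).tolist()) for i in range(180,316) if d[i]>60 and d[i]==d[max(0,i-5):i+6].max()])
E
```

```text
14.7 [ 0.44674402 -0.10620294  0.01817618] [ 1.79997418e+02 -1.09448405e-02  1.04897173e+02] [-0.37815467  0.24383244  0.52788087] 0.35140000226540524
275 [(247, 64, [0.4225, -0.1022])]
300 [(272, 231, [0.4366, -0.1113])]
325 [(271, 225, [0.4477, -0.1078])]
350 [(248, 74, [0.4559, -0.0938]), (281, 228, [0.4604, -0.1098])]
375 []
```

>>> move_arm(deltas="35 -1 3.5 0 0; 35 -2 7.2 0 0; 35 -3 11 0 0; 35 -4 14.5 0 0; 35 -4 14.5 0 0")

```text
t: 15.38
eef_pos: [0.4425, -0.0914, 0.0181]
eef_rot: [-180.0, -0.0, 104.9]
ft_force: [0.1, 0.0, 0.2]
gripper_width: 0.354
grasp_force: 0.0
```

>>> move_arm(deltas="35 -0.5 2 0 0; 35 -1 4 0 0; 35 -1.3 5 0 0; 35 -1.3 5 0 0")

```text
t: 15.88
eef_pos: [0.4439, -0.0898, 0.0196]
eef_rot: [179.8, 0.4, 105.0]
ft_force: [2.0, -10.2, -0.9]
gripper_width: 0.353
grasp_force: 5.4
```

>>> move_arm(deltas="35 0.5 -2 0 0; 35 3 -10 0 0; 35 8 -30 0 0; 35 12 -45 40 0; 35 14 -52 90 0; 35 15 -55 150 0; 35 15 -55 200 0; 35 15 -25 240 0; 35 5 5 280 0; 35 -5 35 310 0; 35 -5 35 310 0")

```text
t: 17.25
eef_pos: [0.4375, -0.0519, 0.331]
eef_rot: [179.7, 0.2, 105.0]
ft_force: [-0.3, 0.1, 0.8]
gripper_width: 0.35
grasp_force: 0.0
```

```bash
python3 - <<'E'
from m import *
s=env.sense();print(s['t'],s['eef_pos'],s['eef_rot'],s['ft_force'])
c=cams.get_calibration('wrist');im=cams.get_image('wrist');np.savez('pics/w8.npz',im=im,**c)
x=np.clip(cv2.resize(im[0:290,140:480],None,fx=2,fy=2,interpolation=cv2.INTER_CUBIC)*1.3,0,255).astype(np.uint8);cv2.imwrite('pics/w8.png',x[:,:,::-1])
E
```

```text
17.25 [ 0.43749527 -0.05189837  0.33096765] [179.73656308   0.18975445 105.00878734] [-0.28838591  0.08407066  0.82993799]
```

View pics/w8.png

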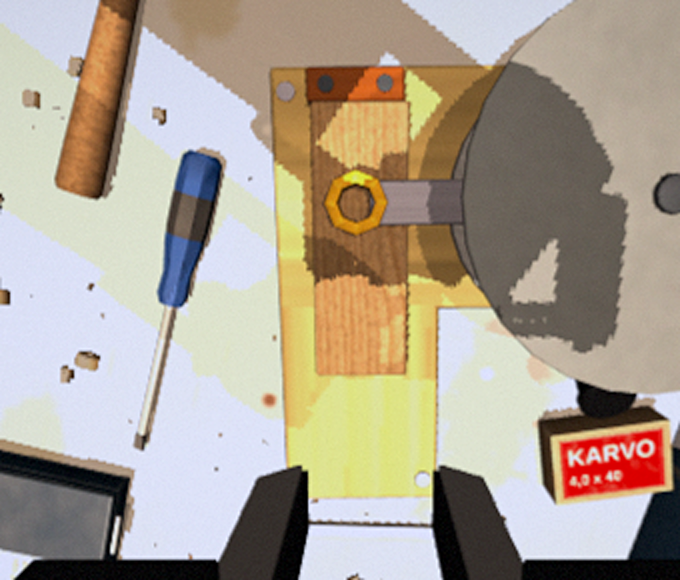

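```bash
python3 - <<'E'
from m import *
w=np.load('pics/w8.npz');im=w['im']
f=cv2.GaussianBlur(im,(3,3),0).astype(float)
def sub(v,u0,h=6):
  d=np.abs(f[v,u0-h+1:u0+h+1].sum(1)-f[v,u0-h-1:u0+h-1].sum(1));i=d.argmax();
  o=0
  if 0<i<len(d)-1:
    a,b,c=d[i-1:i+2];o=.5*(a-c)/(a-2*b+c+1e-9)
  return u0-h+i+o
Z=lambda u,v:(u/2+140,v/2)
def line(p0,p1,z,n,vs):
  P=[];U=[]
  for v in vs:
    u=p0[0]+(p1[0]-p0[0])*(v-p0[1])/(p1[1]-p0[1]);a=sub(int(v/2),int(round(u/2+140)));U.append(round((a-140)*2,1));P.append(ray(w,a,int(v/2),z)[:2])
  l=cv2.fitLine(np.array(P,np.float32),cv2.DIST_HUBER,0,.0001,.0001).ravel();s=np.sign(l[1])
  print(n,U,'yaw',np.degrees(np.arctan2(l[1]*s,l[0]*s)).round(2));return l[:2]*s,l[2:]
bd=line((272,68),(288,490),.012,'board',range(120,460,20))
kl=line((311,100),(317,373),.042,'kl',list(range(110,160,10))+list(range(290,370,10)))
kr=line((409,103),(406,375),.042,'kr',list(range(110,170,10))+list(range(240,370,10)))
sl=line((307,72),(307,96),.038,'sl',range(72,96,4));sr=line((405,72),(405,98),.038,'sr',range(74,98,4))
a=np.radians(105.4);d=np.array([np.cos(a),np.sin(a)]);nr=np.array([-d[1],d[0]])
for n,l in dict(bd=bd,kl=kl,kr=kr,sl=sl,sr=sr).items():
  out=[]
  for s in(.06,-.11):  # jig x along from pivot
    P=np.array([.553,.065]);t=(s-(l[1]-P)@d)/(l[0]@d);out.append(((l[1]+t*l[0]-P)@nr*1000).round(1))
  print(n,'jig y at front,rear',out)
E
```

```text
board [np.float64(269.6), np.float64(271.1), np.float64(271.9), np.float64(272.4), np.float64(272.8), np.float64(273.6), np.float64(274.9), np.float64(275.6), np.float64(276.7), np.float64(277.2), np.float64(278.5), np.float64(279.7), np.float64(280.1), np.float64(281.4), np.float64(274.1), np.float64(283.1), np.float64(283.2)] yaw 105.6
kl [np.float64(308.2), np.float64(309.0), np.float64(308.4), np.float64(314.7), np.float64(308.9), np.float64(311.5), np.float64(312.1), np.float64(312.5), np.float64(312.7), np.float64(312.6), np.float64(313.1), np.float64(313.0), np.float64(313.4)] yaw 104.97
kr [np.float64(410.4), np.float64(410.4), np.float64(410.2), np.float64(405.7), np.float64(404.7), np.float64(408.4), np.float64(408.1), np.float64(407.7), np.float64(407.8), np.float64(407.9), np.float64(407.6), np.float64(403.9), np.float64(408.0), np.float64(408.2), np.float64(408.1), np.float64(408.2), np.float64(408.1), np.float64(408.1), np.float64(407.8)] yaw 105.64
sl [np.float64(304.0), np.float64(304.3), np.float64(303.9), np.float64(304.5), np.float64(304.7), np.float64(304.3)] yaw 105.17
sr [np.float64(405.4), np.float64(404.6), np.float64(404.8), np.float64(405.6), np.float64(405.0), np.float64(405.7)] yaw 107.05
bd jig y at front,rear [np.float64(203.7), np.float64(203.1)]
kl jig y at front,rear [np.float64(176.4), np.float64(177.7)]
kr jig y at front,rear [np.float64(116.0), np.float64(115.3)]
sl jig y at front,rear [np.float64(178.7), np.float64(179.4)]
sr jig y at front,rear [np.float64(117.4), np.float64(112.5)]
```

>>> move_arm(deltas="0 -3 6 0 0.18; 0 -6 12 0 0.36; 0 -9 18 0 0.54; 0 -12 24 0 0.72; 0 -12 30 0 0.9; 0 -12 30 -20 1.08; 0 -12 30 -60 1.26; 0 -12 30 -110 1.44; 0 -12 30 -160 1.575; 0 -12 30 -210 1.575; 0 -12 30 -255 1.575; 0 -12 30 -275 1.575")

```text
t: 18.8
eef_pos: [0.4209, -0.022, 0.0483]
eef_rot: [179.7, -0.4, -165.0]
ft_force: [0.0, -0.6, -0.0]
gripper_width: 0.007
grasp_force: 0.0
```

>>> move_arm(deltas="0 0 0 -5 0; 0 0 0 -9 0; 0 0 0 -11 0; 0 0 0 -12 0; 0 0 0 -12 0; 0 0 0 -12 0")

```text
t: 19.55
eef_pos: [0.4251, -0.0222, 0.0422]
eef_rot: [-179.9, 0.0, -164.8]
ft_force: [-2.3, -1.2, 5.8]
gripper_width: 0.005
grasp_force: 2.9
```

>>> move_arm(deltas="0 0 0 -1 0; 0 -1 -0.3 -1 0; 0 -2 -0.6 -1 0; 0 -3 -0.8 -1 0; 0 -3 -0.8 -1 0; 0 -3 -0.8 -1 0")

```text
t: 20.3
eef_pos: [0.4243, -0.0229, 0.0422]
eef_rot: [-179.9, 0.4, -164.9]
ft_force: [3.2, 1.7, 5.9]
gripper_width: 0.0
grasp_force: 2.8
```

>>> move_arm(deltas="0 0 0 -1 0; 0 -1 -0.2 -1 0; 0 -2 -0.5 -1 0; 0 -2.5 -0.6 -1 0; 0 -2.5 -0.6 -1 0")

```text
t: 20.92
eef_pos: [0.4233, -0.0237, 0.0422]
eef_rot: [-179.8, 0.5, -164.9]
ft_force: [4.0, 3.4, 8.2]
gripper_width: 0.007
grasp_force: 4.2
```

>>> move_arm(deltas="0 0 0 10 0; 0 0 0 50 0; 0 3 -6 110 0; 0 6 -12 170 -0.18; 0 9 -18 230 -0.36; 0 12 -24 270 -0.54; 35 16 -26 291 -0.72; 35 18 -26 291 -0.9; 35 18 -26 291 -1.08; 35 18 -26 291 -1.26; 35 18 -26 291 -1.44; 35 18 -26 291 -1.575")

```text
t: 22.42
eef_pos: [0.4364, -0.0491, 0.3302]
eef_rot: [-180.0, -0.0, 104.6]
ft_force: [-0.5, -0.2, -0.6]
gripper_width: 0.349
grasp_force: 0.0
```

>>> move_arm(deltas="35 0 0 0 0; 35 0 0 0 0; 35 0 0 0 0")

```text
t: 22.8
eef_pos: [0.4369, -0.0493, 0.3302]
eef_rot: [-180.0, 0.0, 105.0]
ft_force: [-0.2, 0.3, -0.3]
gripper_width: 0.352
grasp_force: 0.0
```

```bash
cat > n.py <<'E'
from m import *
def run(tag):
  s=env.sense();print(s['t'],s['eef_pos'],s['eef_rot'][2])
  w=cams.get_calibration('wrist');im=cams.get_image('wrist');np.savez(f'pics/{tag}.npz',im=im,**w)
  f=cv2.GaussianBlur(im,(3,3),0).astype(float)
  a=np.radians(105.4);d=np.array([np.cos(a),np.sin(a)]);nr=np.array([-d[1],d[0]]);P=np.array([.553,.065])
  def line(y,x0,x1,z,n,tw=.0065):
    Q=[]
    for x in np.linspace(x0,x1,24):
      ys=np.linspace(y-tw,y+tw,60);uv=np.float32([proj(w,np.r_[P+d*x+nr*(q),z]) for q in ys])
      c=np.stack([cv2.remap(f[...,k].astype(np.float32),uv[:,:1],uv[:,1:],cv2.INTER_LINEAR).ravel() for k in range(3)],1)
      g=np.abs(c[5:]-c[:-5]).sum(1);Q.append((x,ys[g.argmax()+2]))
    Q=np.array(Q);k=np.ones(24,bool)
    for _ in range(4):
      p=np.polyfit(Q[k,0],Q[k,1],1);r=np.abs(Q[:,1]-np.polyval(p,Q[:,0]));k=r<max(.0006,1.5*np.median(r))
    print(n,'n',k.sum(),'slope deg %.2f'%np.degrees(p[0]),'y at .06 %.1f, at -.11 %.1f'%(1e3*np.polyval(p,.06),1e3*np.polyval(p,-.11)))
  line(.2035,-.18,.07,.012,'board');line(.178,-.10,.05,.042,'kl',.005);line(.1165,-.10,.05,.042,'kr',.005)
  line(.1785,.065,.083,.038,'sl',.004);line(.1175,.065,.083,.038,'sr',.004)
  return w,im
E
python3 - <<'E'
from n import *
run('w9')
E
```

```text
22.8 [ 0.4368572  -0.04925582  0.33015433] 104.95471461153157
board n 20 slope deg 0.15 y at .06 203.2, at -.11 202.8
kl n 16 slope deg -1.01 y at .06 175.8, at -.11 178.8
kr n 13 slope deg 0.26 y at .06 116.4, at -.11 115.7
sl n 19 slope deg -1.79 y at .06 178.4, at -.11 183.7
sr n 14 slope deg 6.95 y at .06 116.1, at -.11 95.4
```

>>> move_arm(deltas="35 5 -25 -20 0.007; 35 10 -50 -60 0.007; 35 15 -71 -110 0.007; 35 15 -71 -165 0.007; 35 15 -71 -220 0.007; 35 15 -71 -270 0.007; 35 15 -71 -300 0.007; 35 15 -71 -312 0.007; 35 15 -71 -312 0.007; 35 15 -71 -312 0.007")

```text
t: 24.1
eef_pos: [0.4532, -0.1209, 0.0196]
eef_rot: [179.9, 0.1, 105.3]
ft_force: [0.1, 0.3, -0.1]
gripper_width: 0.349
grasp_force: 0.0
```

>>> move_arm(deltas="35 -2 8 0 0; 35 -4 16 0 0; 35 -6 22 0 0; 35 -7 26 0 0; 35 -7.5 28 0 0; 35 -8 30 0 0; 35 -8 30 0 0; 35 -8 30 0 0")

```text
t: 25.1
eef_pos: [0.444, -0.0903, 0.0182]
eef_rot: [-180.0, -0.0, 105.3]
ft_force: [-0.2, 0.0, -0.4]
gripper_width: 0.349
grasp_force: 0.0
```

Near the contact point; push 2–3 mm more until the stop answers.

>>> move_arm(deltas="35 -0.3 1 0 0; 35 -0.5 2 0 0; 35 -0.7 2.5 0 0; 35 -0.7 2.5 0 0; 35 -0.7 2.5 0 0")

```text
t: 25.72
eef_pos: [0.445, -0.0895, 0.0192]
eef_rot: [179.8, 0.3, 105.3]
ft_force: [3.1, -6.2, -0.5]
gripper_width: 0.349
grasp_force: 3.3
```

>>> move_arm(deltas="35 0.5 -2 0 0; 35 3 -10 0 0; 35 8 -30 0 0; 35 12 -45 40 0; 35 14 -52 90 0; 35 15 -55 150 0; 35 15 -55 200 0; 35 15 -25 240 0; 35 5 5 280 0; 35 -5 40 310 0; 35 -5 40 310 0; 35 -5 40 310 0")

```text
t: 27.22
eef_pos: [0.4382, -0.0486, 0.3271]
eef_rot: [-179.9, -0.0, 105.3]
ft_force: [-0.8, 0.5, -0.6]
gripper_width: 0.347
grasp_force: 0.0
```

```bash
python3 - <<'E'
from n import *
w,im=run('w10')
f=cv2.GaussianBlur(im,(3,3),0).astype(np.float32)
a=np.radians(105.4);d=np.array([np.cos(a),np.sin(a)]);nr=np.array([-d[1],d[0]]);P=np.array([.553,.065])
for n,x0,x1,z in(('rear',-.125,-.095,.042),('front',.045,.09,.042)):
  for y in(.125,.135,.155,.168):
    xs=np.linspace(x0,x1,150);uv=np.float32([proj(w,np.r_[P+d*x+nr*y,z]) for x in xs])
    c=cv2.remap(f,uv[:,:1].copy(),uv[:,1:].copy(),cv2.INTER_LINEAR).reshape(-1,3);g=np.abs(c[8:]-c[:-8]).sum(1)
    pk=[(round(xs[i+4]*1e3,1),int(g[i])) for i in range(len(g)) if g[i]>40 and g[i]==g[max(0,i-8):i+9].max()];print(n,y,pk)
E
```

```text
27.225 [ 0.43817467 -0.04856385  0.32714967] 105.26425707747941
board n 19 slope deg 0.13 y at .06 203.4, at -.11 203.1
kl n 17 slope deg -0.65 y at .06 176.8, at -.11 178.7
kr n 19 slope deg -0.07 y at .06 115.8, at -.11 116.0
sl n 20 slope deg -1.85 y at .06 179.0, at -.11 184.5
sr n 15 slope deg -2.07 y at .06 117.6, at -.11 123.7
rear 0.125 [(np.float64(-111.1), 53)]
rear 0.135 [(np.float64(-111.7), 60)]
rear 0.155 [(np.float64(-111.7), 56)]
rear 0.168 []
front 0.125 [(np.float64(57.4), 163), (np.float64(71.6), 46), (np.float64(78.5), 214), (np.float64(84.9), 94)]
front 0.135 [(np.float64(57.4), 167), (np.float64(66.1), 45), (np.float64(71.0), 65), (np.float64(77.3), 110)]
front 0.155 [(np.float64(57.4), 142), (np.float64(77.6), 156)]
front 0.168 [(np.float64(57.4), 87), (np.float64(64.0), 49), (np.float64(72.8), 48), (np.float64(77.6), 156)]
```

```bash
python3 -c "
from rig import env
print(env.sign_off())"
```

```text
the job is handed in; nothing more can be done
None
```

I handed the job in at about 27 s: the lever is at the next hole with the plunger let home, and the pine block sits square against the end stop, about 1.5 mm off line sideways. The plunger's last 2 mm under spring I judged only from the knob's position in a picture.

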